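# Register the valve tray and load the spare tube

### The job

Get the walnut valve tray ready on the green loading jig: slide it, without lifting it off the jig board, into the corner of the two aluminium fences until it sits flush against both of them. The spare glass tube goes upright in the tray's empty cell beside the tube already there; lower it all the way in rather than dropping it, knock no tube over, and leave the other things on the desk where they are.

Things in the scene. Friction and masses are not known exactly. Their poses are not given: they have to be found in the camera images.
- jig: Loading jig, fixed to the desk: green board 200 (x) x 260 (y) x 8 mm with two aluminium fences 12 mm thick, 25 mm high above the board (tops 33 mm above the desk): one along the whole far (+x) edge, inner face at x = +88 mm, one along the left (+y) edge, inner face at y = +118 mm. The -x and -y sides are open. Origin: centre of the board's underside, on the desk.
- home (a point): Point on the jig board's top face (8 mm above the desk), with the jig's axes, where the tray's origin lies when the tray is flush against both fences: 32 mm from the far fence and 61 mm from the left fence.
- tray: Loose dark walnut open tray on the jig board, 64 (x) x 122 (y) x 30 mm high, walls, middle divider and floor 6 mm thick, with two cells side by side along y, each 52 x 52 mm and 24 mm deep; about 250 g. It starts somewhat askew, some cm away from both fences. Origin: centre of its underside; its axes are within about 0.3 rad of the jig's as they start; flush, they are parallel.
- cell_left (a point): Centre of the floor of the tray's +y cell, 6 mm above the tray's underside; moves with the tray. It already holds the loaded tube.
- cell_right (a point): Centre of the floor of the tray's -y cell, 6 mm above the tray's underside; moves with the tray. It is empty at the start.
- tube_spare: The spare tube, standing free on the desk to the right (-y) of the jig: squat glass output tube: black round base 36 mm across and 20 mm high, above it a clear glass envelope 40 mm across (straight from 20 to 60 mm height, then domed), 70 mm tall overall, about 90 g. Origin: centre of its underside; z points up out of the top.
- tube_loaded: The tube that stands loose in the tray's +y cell: squat glass output tube: black round base 36 mm across and 20 mm high, above it a clear glass envelope 40 mm across (straight from 20 to 60 mm height, then domed), 70 mm tall overall, about 90 g. Origin: centre of its underside; z points up out of the top.
- valve_socket: Bystander: black bakelite valve socket, round, 44 mm across, 20 mm high, standing on the desk. Origin: centre of its underside.
- volume_knob: Bystander: chrome volume knob, round, 38 mm across, 22 mm high, standing on the desk. Origin: centre of its underside.
- heatsink: Bystander: aluminium heatsink, 100 (x) x 60 (y) x 35 mm high, fins along x. Origin: centre of its underside.
- screwdriver: Bystander: screwdriver 180 mm long lying along its x axis on the desk, left of the jig.

How it is judged:
By the outcome, as a careful person would: the job done as asked, in the order asked, and still so for the second after the job is handed in, with the robot touching nothing.
It also fails if it takes over 56 s, if anything falls off the work surface, if the arm or the gripper's body presses on something with over 40 N, if the wrist force passes 120 N, or if a joint passes its speed limit or range.

### The arm

A 7-joint arm with a two-finger parallel gripper is mounted at the origin on the work surface. World frame = base frame: x ahead of the robot, y to its left, z up, the work surface at z = 0. Lengths are in mm, angles in rad, forces in N, time in s.
With the tool pointing down it reaches from about 400 to 875 mm from the base axis. Payload 4.4 kg.
Tool frame: the origin (TCP) lies at the very end of the fingers, on their centre line; the grasp point (between the pads) lies 19 mm behind it; z points along the fingers, y is the line along which they close (so a half turn about z gives the same grasp; the last joint's range is limited). The gripper opens to 85 mm and grips with 20 to 120 N. Pads are 22 mm wide; open, the fingers measure 114 mm over their backs; the gripper's body (76 mm by 85 mm) begins 54 mm behind the grasp point. The pads swing forward as they close: fully open they stand 13 mm farther back than shut.
Start: joints at [1.173, 0.628, 0.038, 1.517, -0.027, 0.996, -0.02], TCP at [211.762, -614.552, 231.313] pointing down, gripper open.
Joint ranges: [-3.06, 3.06], [-0.37, 2.12], [-1.25, 1.32], [0.18, 2.47], [-1.1, 4.24], [0.23, 1.98], [-2.94, 2.94]. Speed limits (rad/s): [2.57, 2.57, 3.14, 3.14, 3.14, 3.14, 3.14].

### API

Orientations are given as [roll, pitch, yaw] about the fixed x, y, z axes, in that order (R = Rz(yaw) Ry(pitch) Rx(roll)).
In Python, from cell import status, get_image, ctrl, models gives the robot as it stands.
- The arm moves only by the shell command python3 -m handwheel 'ROWS' [OPENING]. ROWS is JSON, a list of rows, each an object with "delta_pos": the shift along the world's x, y, z in cm, a list of three; "yaw": the turn about the world's z in rad. A call has 1 to 10 rows; each row shifts and turns the commanded pose from where the row before left it; what a row does not reach is not made up. A row lasts 1/12 s, in which the tool goes at most 41.7 mm and 7.16 degrees, less where a joint would pass 70% of its speed; a pose out of reach is approached as far as the arm can. A call is refused whole if a number of a shift passes 4.17 or a number of a turn 0.125, either way. A call with a gripper value outside its range is refused whole. OPENING is the opening, from -1 (shut) to 1 (fully open), set as the call begins (- or left out, the last holds). The fingers move at their own pace and stop on an object; the grip force is fixed at half the most. Time passes only in rows, so rows that do not move let the fingers close. It gives the time, the measured TCP pose, the force, the opening and the grip force at its end, in the units of the state.
- status.read_state(): the state, without advancing time (a new reading comes with each control period).
- get_image(name): name is "scene" or "top" or "wrist"; returns a dict with "color" (384x512x3 uint8, red, green, blue), "z_map" (384x512 float32, mm along the optical axis (not along the pixel's ray), 0 where there is no reading), "fx", "fy", "cx", "cy" (pixels), "k1" (the pictures are not rectified: a ray, as slopes to the right and down, at radius r is drawn at 1 + k1 r^2 times it, then the intrinsics apply), "position" and "rotation" of the camera in the world; the wrist camera has in their place "hand_eye" (4x4, takes a point from camera to tool coordinates, whose origin is the TCP and whose axes are the flange's). Camera axes: x right, y up, looking along -z (the intrinsics and any distortion apply to the point x, -y, -z); pixel columns grow to the right and rows downward; lengths in mm; the calibration is good to about 2 mm. A picture is of the moment at which its call begins: read the wrist's pose just before it.
- ctrl.finish_job(): hands the job in; it is judged then, once.
Trained networks look in a picture, given as the dict that the camera call returned (one of the last four; its "shot" number tells which), for a name from the list of things; names that differ only in an ending like _2 or _b are one class to them, and where a whole thing is asked for, a point or a joint stands for the part that bears it (a point fixed in the world has none). Each returns a list of dicts, best first, with "score" (0 to 1); they miss things now and then, are a little off and sometimes report something else, mostly with a low value. They report only what shows in the picture. A call takes as long as a camera call.
- models.boxes_of(picture, name): "rect" ([left, top, right, bottom] in pixels, round what is visible of it).
The state is a dict: "clock": time; "qpos": joint angles; "qd": joint speeds; "tau": joint torques, N m; "eef_pos": TCP position; "tool_rot": TCP orientation; "force": force on the tool from outside, world axes, zero at the start; "torque": the same for the moment, N m; "width": finger opening in mm; "gripper_force": force on a finger pad.
Only numpy, scipy, OpenCV 4.12 (cv2) and the standard library are available. Lean on these libraries where they do the work, as an engineer would, in place of code of your own. Each camera call takes 0.05 s, during which the arm holds its last target. There are 200 camera calls.

## Working session

There is one attempt and no reset: what is moved stays moved. The work goes in short steps, Python scripts to look and compute and a shell command to move; the robot and the scene stay as the last step left them, time stands still between calls to the robot, and variables do not carry over. Pictures are saved under pics/ and viewed, at most 10 in all, crops included, and the job is handed in when it is done.

```bash
ls; mkdir -p pics
cat > h.py <<'E'
import numpy as np, cv2
from cell import status, get_image, ctrl, models
from scipy.spatial.transform import Rotation as Ro
def pose():
    s=status.read_state(); T=np.eye(4)
    T[:3,:3]=Ro.from_euler('xyz',s['tool_rot']).as_matrix(); T[:3,3]=s['eef_pos']; return s,T
def shot(n):
    s,T=pose(); p=get_image(n)
    if n=='wrist': p['T']=T@np.array(p['hand_eye'])
    else:
        M=np.eye(4); R=np.array(p['rotation']); M[:3,:3]=R if R.shape==(3,3) else Ro.from_euler('xyz',R).as_matrix(); M[:3,3]=p['position']; p['T']=M
    return p
def rays(p,uv):
    uv=np.atleast_2d(np.asarray(uv,float)); d=np.stack([(uv[:,0]-p['cx'])/p['fx'],(uv[:,1]-p['cy'])/p['fy']],1); x=d.copy()
    for _ in range(15): x=d/(1+p['k1']*(x**2).sum(1,keepdims=True))
    return np.c_[x[:,0],-x[:,1],-np.ones(len(x))]
def onz(p,uv,z):
    r=rays(p,uv)@p['T'][:3,:3].T; o=p['T'][:3,3]; return o+r*((z-o[2])/r[:,2])[:,None]
def cloud(p):
    h,w=p['z_map'].shape; v,u=np.mgrid[:h,:w]; c=rays(p,np.c_[u.ravel(),v.ravel()])*p['z_map'].reshape(-1,1)
    P=c@p['T'][:3,:3].T+p['T'][:3,3]; P[p['z_map'].ravel()==0]=np.nan; return P.reshape(h,w,3)
def save(p,n): cv2.imwrite('pics/'+n+'.png',cv2.cvtColor(p['color'],cv2.COLOR_RGB2BGR))
E
python3 - <<'E'
from h import *
s,_=pose(); print({k:np.round(v,3) for k,v in s.items()})
ims=[]
for n in ['top','scene','wrist']:
    p=shot(n); ims.append(p['color']); print(n,p['T'].round(3).tolist(),p['fx'],p['cx'],p['cy'],p['k1'])
    C=cloud(p)
    for t in ['jig','tray','tube_spare','tube_loaded','valve_socket','volume_knob','heatsink','screwdriver']:
        for b in models.boxes_of(p,t)[:2]:
            r=b['rect']; c=[(r[0]+r[2])/2,(r[1]+r[3])/2]; q=C[int(np.clip(c[1],0,383)),int(np.clip(c[0],0,511))]
            print(t,round(b['score'],2),np.round(r),q.round())
im=np.vstack([np.hstack(ims[:2])]); im=cv2.resize(im,(800,300)); 
cv2.imwrite('pics/a.png',cv2.cvtColor(ims[0],cv2.COLOR_RGB2BGR)); cv2.imwrite('pics/b.png',cv2.cvtColor(ims[1],cv2.COLOR_RGB2BGR)); cv2.imwrite('pics/w.png',cv2.cvtColor(ims[2],cv2.COLOR_RGB2BGR))
E
```

```text
pics
{'clock': np.float64(0.0), 'qpos': array([ 1.173,  0.629,  0.038,  1.518, -0.027,  0.996, -0.02 ]), 'qd': array([-0.001, -0.001, -0.001, -0.001,  0.002, -0.   , -0.001]), 'tau': array([ 1.0000e-03, -5.6339e+01,  1.2260e+00, -1.9344e+01,  1.1000e-02,
        1.0000e-02, -0.0000e+00]), 'eef_pos': array([ 211.552, -613.942,  230.39 ]), 'tool_rot': array([-3.14 ,  0.   ,  0.332]), 'force': array([-0.247,  0.415, -0.488]), 'torque': array([-0.006,  0.012,  0.005]), 'gripper_force': np.float64(0.0), 'width': np.float64(85.586)}
top [[-0.11, 0.968, -0.226, 308.877], [-0.994, -0.109, 0.018, 21.739], [-0.007, 0.226, 0.974, 1100.969], [0.0, 0.0, 0.0, 1.0]] 369.89087198656944 259.2489119043578 188.5447377382953 -0.056686003052594504
jig 0.9 [193. 145. 290. 227.] [575.  55.  14.]
tray 0.77 [216. 172. 259. 200.] [574.  66.  36.]
tube_spare 0.66 [341. 213. 354. 226.] [ 433. -233.   71.]
tube_loaded 0.44 [218. 178. 234. 194.] [563.  98.  81.]
tube_loaded 0.27 [218. 174. 259. 205.] [562.  64.  33.]
valve_socket 0.56 [323. 165. 332. 177.] [ 594. -210.   18.]
screwdriver 0.56 [136. 219. 148. 264.
[... 217 characters left out ...]
82
jig 0.8 [212. 142. 339. 257.] [584.  51.  13.]
tray 0.65 [251. 171. 300. 214.] [573.  62.  20.]
tube_spare 0.73 [128. 219. 154. 245.] [ 457. -245.   59.]
tube_loaded 0.69 [276. 167. 292. 187.] [578.  80.  71.]
valve_socket 0.61 [184. 263. 208. 285.] [ 599. -215.   19.]
volume_knob 0.8 [124. 273. 138. 294.] [ 519. -326.   23.]
heatsink 0.95 [143. 309. 203. 371.] [ 666. -334.   12.]
screwdriver 0.56 [292.  92. 344. 126.] [460. 364.  20.]
screwdriver 0.35 [250. 171. 303. 217.] [577.  63.  15.]
wrist [[0.326, 0.895, 0.305, 291.162], [-0.945, 0.309, 0.105, -587.259], [0.0, -0.323, 0.947, 373.838], [0.0, 0.0, 0.0, 1.0]] 280.7906903942543 259.1115712466097 187.17339394018225 0.022705942022343068
```

View pics/a.png

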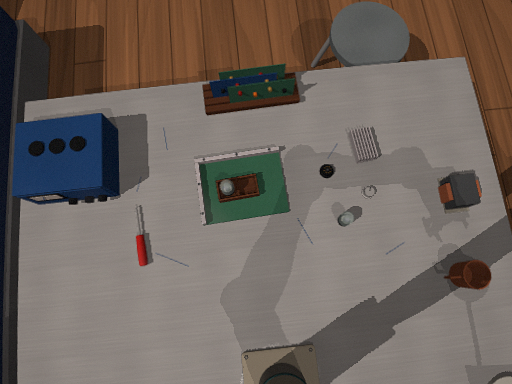

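View pics/b.png

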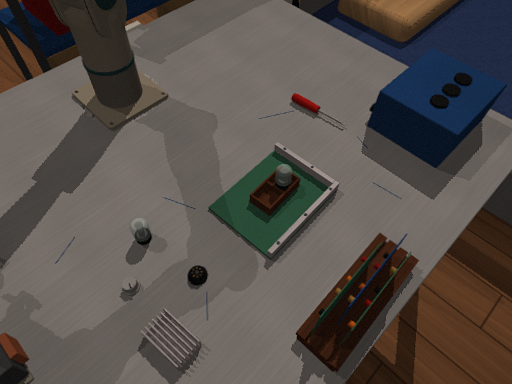

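The top view shows the jig around (240,186) with the tray at (238,187) and the loaded tube at (227,187). The spare tube is at (346,218), the socket at (327,171), the knob at (370,191), the heatsink at (365,143) and the screwdriver at (141,240). The scene view agrees. Next I'll move the wrist camera in.

```bash
python3 -m handwheel '[{"delta_pos":[1.74,3.0,0.5]},{"delta_pos":[1.74,3.0,0.5]},{"delta_pos":[1.74,3.0,0.5]},{"delta_pos":[1.74,3.0,0.5]},{"delta_pos":[1.74,3.0,0.5]},{"delta_pos":[1.74,3.0,0.5]},{"delta_pos":[1.74,3.0,0.5]},{"delta_pos":[1.74,3.0,0.5]},{"delta_pos":[1.74,3.0,0.5]},{"delta_pos":[0,0,0]}]'
python3 - <<'E'
from h import *
p=shot('wrist'); save(p,'w1'); C=cloud(p)
for t in ['tube_spare','valve_socket','volume_knob','tray']:
    for b in models.boxes_of(p,t)[:2]:
        r=b['rect']; c=[(r[0]+r[2])/2,(r[1]+r[3])/2]
        print(t,round(b['score'],2),np.round(r),C[int(c[1]),int(c[0])].round())
E
python3 -m handwheel '[{"delta_pos":[1.74,3.0,0.5]},{"delta_pos":[1.74,3.0,0.5]},{"delta_pos":[1.74,3.0,0.5]},{"delta_pos":[1.74,3.0,0.5]},{"delta_pos":[1.74,3.0,0.5]},{"delta_pos":[1.74,3.0,0.5]},{"delta_pos":[1.74,3.0,0.5]},{"delta_pos":[1.74,3.0,0.5]},{"delta_pos":[1.74,3.0,0.5]},{"delta_pos":[0,0,0]}]'
python3 -m handwheel '[{"delta_pos":[1.74,3.0,0.5]},{"delta_pos":[0,0,0]},{"delta_pos":[0,0,0]}]'
python3 - <<'E'
from h import *
p=shot('wrist'); save(p,'w2'); C=cloud(p); np.savez('w2.npz',C=C,col=p['color'],T=p['T'],k=[p['fx'],p['fy'],p['cx'],p['cy'],p['k1']])
for t in ['jig','tray','tube_loaded','cell_right']:
    for b in models.boxes_of(p,t)[:2]:
        r=b['rect']; c=[(r[0]+r[2])/2,(r[1]+r[3])/2]
        print(t,round(b['score'],2),np.round(r),C[int(c[1]),int(c[0])].round())
E
```

```text
schema error: expected keys delta_pos, yaw
schema error: expected keys delta_pos, yaw
schema error: expected keys delta_pos, yaw
```

View pics/w1.png

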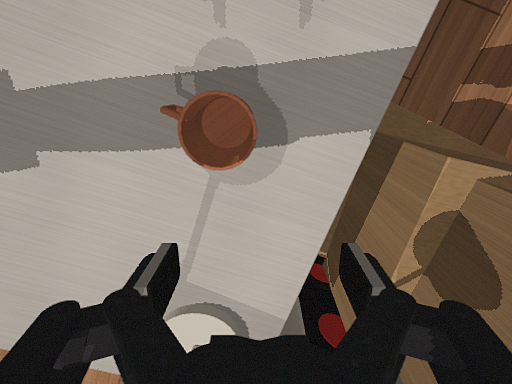

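View pics/w2.png

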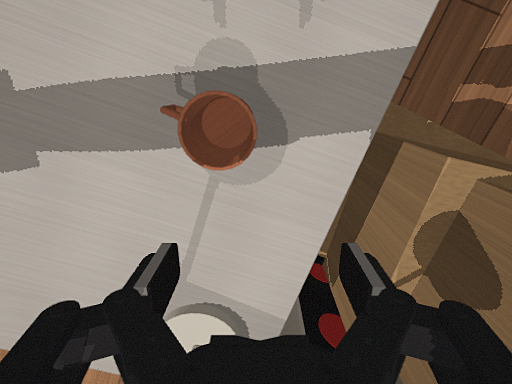

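Both wrist pictures are of the start pose, because the rows were refused: "yaw" is required too. They show the mug at (218,130) and the fingers at (160,265) and (358,265).

```bash
python3 -m handwheel '[{"delta_pos":[1.74,3.0,0.5],"yaw":0},{"delta_pos":[1.74,3.0,0.5],"yaw":0},{"delta_pos":[1.74,3.0,0.5],"yaw":0},{"delta_pos":[1.74,3.0,0.5],"yaw":0},{"delta_pos":[1.74,3.0,0.5],"yaw":0},{"delta_pos":[1.74,3.0,0.5],"yaw":0},{"delta_pos":[1.74,3.0,0.5],"yaw":0},{"delta_pos":[1.74,3.0,0.5],"yaw":0},{"delta_pos":[1.74,3.0,0.5],"yaw":0},{"delta_pos":[0,0,0],"yaw":0}]'
python3 - <<'E'
from h import *
p=shot('wrist'); save(p,'w3'); C=cloud(p); np.savez('w3.npz',C=C,col=p['color'],T=p['T'],k=[p['fx'],p['fy'],p['cx'],p['cy'],p['k1']])
for t in ['tube_spare','valve_socket','volume_knob','tray']:
    for b in models.boxes_of(p,t)[:2]:
        r=b['rect']; c=[(r[0]+r[2])/2,(r[1]+r[3])/2]
        print(t,round(b['score'],2),np.round(r),C[int(c[1]),int(c[0])].round())
E
python3 -m handwheel '[{"delta_pos":[1.5,3.0,0.5],"yaw":0},{"delta_pos":[1.5,3.0,0.5],"yaw":0},{"delta_pos":[1.5,3.0,0.5],"yaw":0},{"delta_pos":[1.5,3.0,0.5],"yaw":0},{"delta_pos":[1.5,3.0,0.5],"yaw":0},{"delta_pos":[1.5,3.0,0.5],"yaw":0},{"delta_pos":[1.5,3.0,0.5],"yaw":0},{"delta_pos":[1.5,3.0,0.5],"yaw":0},{"delta_pos":[1.5,3.0,0.5],"yaw":0},{"delta_pos":[0,0,0],"yaw":0}]'
python3 -m handwheel '[{"delta_pos":[0,3.0,0.5],"yaw":0},{"delta_pos":[0,3.0,0],"yaw":0},{"delta_pos":[0,0,0],"yaw":0},{"delta_pos":[0,0,0],"yaw":0}]'
python3 - <<'E'
from h import *
p=shot('wrist'); save(p,'w4'); C=cloud(p); np.savez('w4.npz',C=C,col=p['color'],T=p['T'],k=[p['fx'],p['fy'],p['cx'],p['cy'],p['k1']])
for t in ['jig','tray','tube_loaded','cell_right']:
    for b in models.boxes_of(p,t)[:2]:
        r=b['rect']; c=[(r[0]+r[2])/2,(r[1]+r[3])/2]
        print(t,round(b['score'],2),np.round(r),C[int(c[1]),int(c[0])].round())
E
```

```text
clock: 2.68
eef_pos: [373.4, -337.7, 277.4]
tool_rot: [-3.14, -0.005, 0.342]
force: [-0.4, 1.2, -0.2]
width: 85.8
gripper_force: 0.0
tube_spare 0.64 [183.  65. 221.  97.] [ 441. -243.   69.]
volume_knob 0.65 [273.  31. 300.  67.] [ 513. -324.   20.]
clock: 3.77
eef_pos: [506.8, -68.4, 322.0]
tool_rot: [-3.139, -0.005, 0.339]
force: [0.0, 1.1, -0.5]
width: 85.5
gripper_force: 0.0
clock: 4.1
eef_pos: [503.4, -14.3, 326.1]
tool_rot: [-3.141, 0.0, 0.333]
force: [0.5, -1.0, -0.5]
width: 85.5
gripper_force: 0.0
jig 0.93 [132.   0. 340. 168.] [581.  50.  12.]
tray 0.81 [182.  50. 265. 122.] [572.  65.  34.]
tube_loaded 0.67 [180.  63. 218.  94.] [573.  91.  83.]
cell_right 0.84 [175.  56. 264. 120.] [568.  69.  35.]
```

View pics/w4.png

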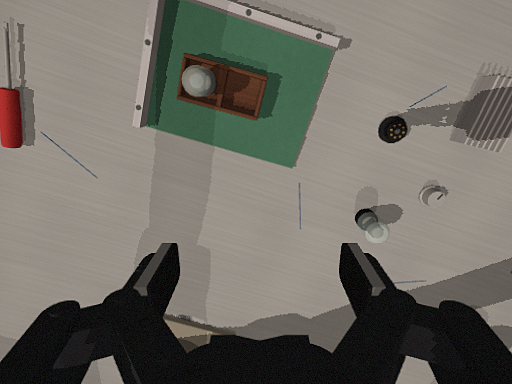

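The jig spans (135..340, 0..168) here, with the left fence from (150,0) to (139,125) and the far fence from (170,0) to (340,45). The tray is at (182..265, 50..122) with the loaded tube at its left end, and the spare tube is at (370,222). Now I'll fit all of these.

```bash
cat > fit.py <<'E'
from h import *
def fit(p,verbose=True):
    C=cloud(p) if 'C' not in p else p['C']; hsv=cv2.cvtColor(p['color'],cv2.COLOR_RGB2HSV)
    x,y,z=C[...,0],C[...,1],C[...,2]; near=(x>400)&(x<720)&(y>-150)&(y<230)
    g=near&(hsv[...,0]>50)&(hsv[...,0]<95)&(hsv[...,1]>80)
    br=near&((hsv[...,0]<18)|(hsv[...,0]>172))&(hsv[...,1]>70)
    out={}
    out['gz']=np.nanmedian(z[g])
    fe=near&(hsv[...,1]<60)&(hsv[...,2]>110)&(z>24)&(z<42)&~br
    k=cv2.connectedComponentsWithStats(fe.astype(np.uint8)); 
    lab=1+np.argmax(k[2][1:,4]); m=k[1]==lab
    P=onz(p,np.argwhere(m)[:,::-1],33)[:,:2]; out['fz']=np.nanmedian(z[m])
    def resid(q):
        c,s=np.cos(q[2]),np.sin(q[2]); L=(P-q[:2])@np.array([[c,-s],[s,c]])
        return np.minimum(abs(L[:,0]-94),abs(L[:,1]-124))
    from scipy.optimize import least_squares
    gx,gy=np.nanmedian(x[g]),np.nanmedian(y[g])
    best=min((least_squares(resid,[gx,gy,a],loss='soft_l1',f_scale=4) for a in (-.2,0,.2)),key=lambda r:r.cost)
    out['jig']=best.x; out['jres']=np.mean(resid(best.x)); out['n']=len(P)
    m=br&(z>31)&(z<45); m=cv2.morphologyEx(m.astype(np.uint8),cv2.MORPH_OPEN,np.ones((2,2)))
    Q=onz(p,np.argwhere(m>0)[:,::-1],38)[:,:2].astype(np.float32); out['tz']=np.nanmedian(z[m>0])
    d=np.linalg.norm(Q-np.median(Q,0),axis=1); Q=Q[d<85]
    r=cv2.minAreaRect(Q); b=cv2.boxPoints(r); out['tray_c']=r[0]; out['tray_size']=r[1]
    e=max(((b[i]-b[i-1]) for i in range(4)),key=np.linalg.norm); a=np.arctan2(-e[0],e[1]); a=(a+np.pi/2)%np.pi-np.pi/2; out['tray_yaw']=a
    if verbose:
        for k_,v in out.items(): print(k_,np.round(v,3))
    return out
def tube(p,c,zmin=52):
    C=cloud(p) if 'C' not in p else p['C']; m=(np.hypot(C[...,0]-c[0],C[...,1]-c[1])<35)&(C[...,2]>zmin)&(C[...,2]<95)
    Q=C[m]; cc,r=cv2.minEnclosingCircle(Q[:,:2].astype(np.float32)); return np.round(Q.mean(0),1),np.round(np.percentile(Q[:,2],98),1),np.round(cc,1),round(r,1),len(Q)
def load(n):
    d=np.load(n+'.npz'); p=dict(C=d['C'],color=d['col'],T=d['T']); p['fx'],p['fy'],p['cx'],p['cy'],p['k1']=d['k']; return p
E
python3 - <<'E'
from fit import *
p=load('w4'); fit(p); print(tube(p,(573,91),60),tube(p,(441,-243)))
print(tube(load('w3'),(441,-243)))
for n in ['top','scene']:
    p=shot(n); print(n); fit(p); print(tube(p,(573,91),60),tube(p,(441,-243)))
E
```

```text
gz 8.128
fz 33.02
jig [5.7846e+02 3.5760e+01 5.7000e-02]
jres 3.125
n 1358
tz 37.134
tray_c [568.893  64.419]
tray_size [ 63.229 121.265]
tray_yaw 0.074
(array([568.9,  93.2,  79.6]), np.float64(84.6), array([568.3,  95. ]), 19.6, 783) (array([ 443.3, -233. ,   64.6]), np.float64(70.3), array([ 441.1, -237. ]), 19.6, 472)
(array([ 440.8, -239.9,   65.9]), np.float64(70.5), array([ 440.3, -238.3]), 19.7, 918)
top
gz 7.018
fz 31.962
jig [5.77051e+02 5.46920e+01 4.70000e-02]
jres 2.97
n 425
tz 32.91
tray_c [562.872  67.425]
tray_size [ 63.878 111.9  ]
tray_yaw 0.058fit.py:30: RuntimeWarning: Mean of empty slice.
  Q=C[m]; cc,r=cv2.minEnclosingCircle(Q[:,:2].astype(np.float32)); return np.round(Q.mean(0),1),np.round(np.percentile(Q[:,2],98),1),np.round(cc,1),round(r,1),len(Q)
  ret = um.true_divide(
Traceback (most recent call last):
  File "fit.py", line 30, in tube
    Q=C[m]; cc,r=cv2.minEnclosingCircle(Q[:,:2].astype(np.float32)); return np.round(Q.mean(0),1),np.round(np.percentile(Q[:,2],98),1),np.round(cc,1),round(r,1),len(Q)
                                                                                                           ~~~~~~~~~~~~~^^^^^^^^^^^
IndexError: index -1 is out of bounds for axis 0 with size 0
```

```bash
sed -i "s/lab=1+np.argmax(k\[2\]\[1:,4\]); m=k\[1\]==lab/m=np.isin(k[1],[i for i in range(1,k[0]) if k[2][i,4]>60])/" fit.py
python3 - <<'E'
from fit import *
p=load('w4'); a=fit(p)
for n in ['top','scene']:
    q=shot(n); print(n); b=fit(q)
    C=cloud(q); m=(np.hypot(C[...,0]-441,C[...,1]+238)<45)&(C[...,2]>40); print('spare',C[m].mean(0).round(1),m.sum(),[(bx['rect'],round(bx['score'],2)) for bx in models.boxes_of(q,'tube_spare')[:1]])
# overlay
im=p['color'].copy(); T=np.linalg.inv(p['T'])
def proj(P):
    c=(np.c_[P,np.ones(len(P))]@T.T)[:,:3]; s=np.c_[c[:,0]/-c[:,2],-c[:,1]/-c[:,2]]; s*=1+p['k1']*(s**2).sum(1,keepdims=True); return s*[p['fx'],p['fy']]+[p['cx'],p['cy']]
def poly(pose,xy,z,col):
    c,s=np.cos(pose[2]),np.sin(pose[2]); t=np.linspace(0,1,40)[:,None]
    xy=np.array(xy,float); xy=np.vstack([xy[i]*(1-t)+xy[(i+1)%len(xy)]*t for i in range(len(xy))])
    w=xy@np.array([[c,s],[-s,c]])+pose[:2]; u=proj(np.c_[w,np.full(len(w),z)])
    for a_,b_ in np.round(u*1).astype(int):
        if 0<=a_<512 and 0<=b_<384: im[b_,a_]=col
poly(a['jig'],[(88,-130),(88,118),(-100,118),(-100,130),(100,130),(100,-130)],33,(255,255,0))
poly(a['jig'],[(-100,-130),(88,-130),(88,118),(-100,118)],8,(255,0,255))
poly([*a['tray_c'],a['tray_yaw']],[(-32,-61),(32,-61),(32,61),(-32,61)],38,(0,255,255))
cv2.imwrite('pics/ov.png',cv2.cvtColor(cv2.resize(im[:190,110:360],None,fx=3,fy=3,interpolation=0),cv2.COLOR_RGB2BGR))
E
```

```text
gz 8.128
fz 33.01
jig [5.77492e+02 5.45590e+01 5.40000e-02]
jres 3.055
n 2399
tz 37.134
tray_c [568.893  64.419]
tray_size [ 63.229 121.265]
tray_yaw 0.074
top
gz 6.968
fz 32.021
jig [5.77049e+02 5.46970e+01 4.70000e-02]
jres 2.973
n 425
tz 32.654
tray_c [563.343  67.437]
tray_size [ 62.898 111.935]
tray_yaw 0.057
spare [nan nan nan] 0 [([363.5, 187.9, 373.1, 198.7], 0.59)]
scene
gz 8.578
fz 33.362
jig [5.77246e+02 5.49110e+01 4.90000e-02]
jres 2.9
n 675
tz 34.429
tray_c [574.293  63.64 ]
tray_size [ 65.04  123.555]
tray_yaw 0.065
spare [ 446.  -241.1   62.3] 300 [([130.1, 219.0, 151.5, 245.4], 0.58)]<stdin>:5: RuntimeWarning: Mean of empty slice.
  ret = um.true_divide(
```

View pics/ov.png

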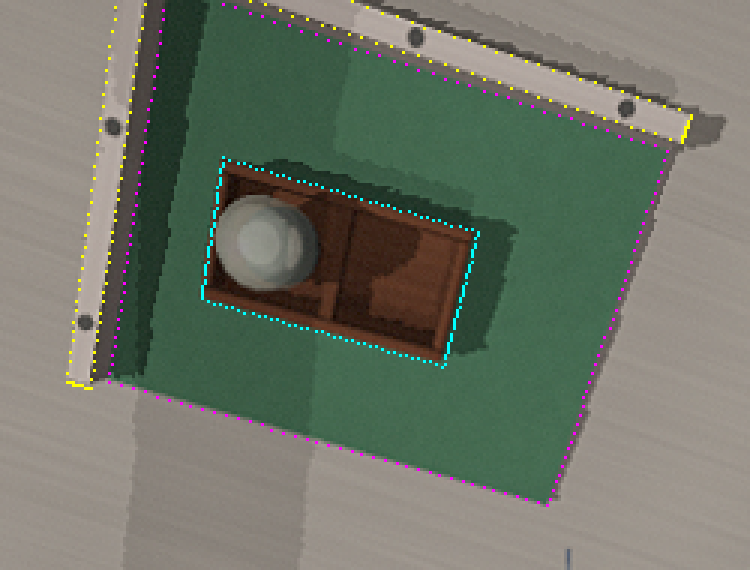

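The overlay fits the fences, board and tray rim well (tray edge at (222,158)-(478,232) in the crop). Jig is at (577.3, 54.7, 0.05), tray at (568.9, 64.4, 0.07) and the spare tube at (440.5, −237.5). I'll grip the tray's −y end wall, with one finger in the empty cell.

```bash
python3 -m handwheel '[{"delta_pos":[0.87,0.26,-2.8],"yaw":-0.033},{"delta_pos":[0.87,0.26,-2.8],"yaw":-0.033},{"delta_pos":[0.87,0.26,-2.8],"yaw":-0.033},{"delta_pos":[0.87,0.26,-2.8],"yaw":-0.033},{"delta_pos":[0.87,0.26,-2.8],"yaw":-0.033},{"delta_pos":[0.87,0.26,-2.8],"yaw":-0.033},{"delta_pos":[0.87,0.26,-2.8],"yaw":-0.033},{"delta_pos":[0.87,0.26,-2.8],"yaw":-0.033},{"delta_pos":[0,0,0],"yaw":0},{"delta_pos":[0,0,0],"yaw":0}]' -0.06
```

```text
clock: 5.43
eef_pos: [571.9, 6.3, 101.1]
tool_rot: [3.142, 0.003, 0.069]
force: [0.0, -0.1, 0.2]
width: 39.9
gripper_force: 0.0
```

```bash
python3 -m handwheel '[{"delta_pos":[0.02,0,-2.0],"yaw":0},{"delta_pos":[0.02,0,-2.0],"yaw":0},{"delta_pos":[0.02,0,-2.0],"yaw":0},{"delta_pos":[0.02,0,-1.2],"yaw":0},{"delta_pos":[0.02,0,-0.8],"yaw":0},{"delta_pos":[0,0,0],"yaw":0},{"delta_pos":[0,0,0],"yaw":0}]'
python3 - <<'E'
from h import *
p=shot('wrist'); save(p,'w5'); print(pose()[0]['eef_pos'])
E
```

```text
clock: 6.02
eef_pos: [574.5, 6.1, 23.3]
tool_rot: [3.142, -0.001, 0.068]
force: [0.8, 0.8, 0.0]
width: 40.0
gripper_force: 0.0
[574.81231536   6.18476704  23.52631345]
```

View pics/w5.png

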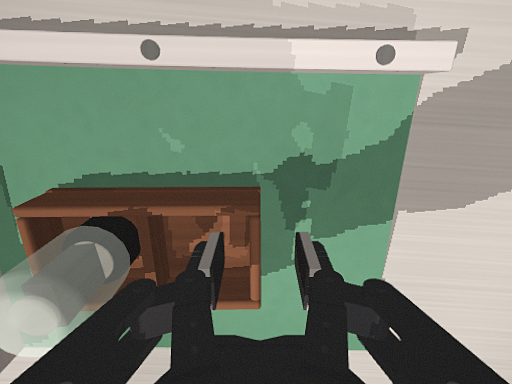

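The fingers, at (212,268) and (310,268), straddle the −y end wall at column 257. The left finger is inside the empty cell. I'll lower slightly and close.

```bash
python3 -m handwheel '[{"delta_pos":[0,0.04,-0.4],"yaw":0},{"delta_pos":[0,0,0],"yaw":0}]' -0.06; python3 -m handwheel '[{"delta_pos":[0,0,0],"yaw":0},{"delta_pos":[0,0,0],"yaw":0},{"delta_pos":[0,0,0],"yaw":0},{"delta_pos":[0,0,0],"yaw":0},{"delta_pos":[0,0,0],"yaw":0},{"delta_pos":[0,0,0],"yaw":0}]' -1
```

```text
clock: 6.23
eef_pos: [574.3, 6.7, 18.8]
tool_rot: [-3.142, -0.001, 0.068]
force: [0.2, 0.5, -0.0]
width: 40.5
gripper_force: 0.0
clock: 6.73
eef_pos: [574.1, 6.9, 18.7]
tool_rot: [-3.141, -0.0, 0.068]
force: [-0.3, 0.5, 6.1]
width: 5.1
gripper_force: 61.1
```

```bash
python3 -m handwheel '[{"delta_pos":[0.3,0.25,0],"yaw":0},{"delta_pos":[0.5,0.41,0],"yaw":-0.003},{"delta_pos":[0.5,0.41,0],"yaw":-0.003},{"delta_pos":[0.5,0.41,0],"yaw":-0.003},{"delta_pos":[0.5,0.41,0],"yaw":-0.003},{"delta_pos":[0.5,0.41,0],"yaw":-0.003},{"delta_pos":[0.5,0.41,0],"yaw":-0.003},{"delta_pos":[0.5,0.41,0],"yaw":0},{"delta_pos":[0.5,0.41,0],"yaw":0},{"delta_pos":[0.3,0.25,0],"yaw":0}]'
python3 -m handwheel '[{"delta_pos":[0.3,0.3,0],"yaw":0},{"delta_pos":[0.2,0.2,0],"yaw":0},{"delta_pos":[0.1,0.1,0],"yaw":0},{"delta_pos":[0,0,0],"yaw":0},{"delta_pos":[0,0,0],"yaw":0}]'
python3 - <<'E'
from fit import *
for n in ['top','scene']:
    p=shot(n); print(n); fit(p)
    print([(b['rect'],b['score']) for b in models.boxes_of(p,'tube_loaded')[:1]])
E
```

```text
clock: 7.57
eef_pos: [618.6, 42.1, 18.7]
tool_rot: [3.139, 0.003, 0.049]
force: [-5.6, -4.3, 10.9]
width: 4.8
gripper_force: 61.9
clock: 7.98
eef_pos: [624.6, 47.7, 18.7]
tool_rot: [3.138, 0.003, 0.049]
force: [-4.2, -4.5, 9.4]
width: 4.5
gripper_force: 61.7
top
gz 597.132
fz nan
jig [ 5.35718e+02  4.30460e+01 -2.00000e-01]
jres nan
n 0
tz nan
tray_c [0. 0.]
tray_size [0. 0.]
tray_yaw 0.0
[]
scene
gz 8.652
fz 33.306
jig [5.7759e+02 5.5335e+01 5.2000e-02]
jres 2.742
n 348
tz 34.651
tray_c [642.709 104.372]
tray_size [ 29.972 123.88 ]
tray_yaw 0.04
[([305.5, 170.2, 322.0, 192.7], 0.5)]
  return np.nanmean(a, axis, out=out, keepdims=keepdims)
  return _methods._mean(a, axis=axis, dtype=dtype,
  ret = ret.dtype.type(ret / rcount)
  ret = um.true_divide(
```

```bash
python3 -m handwheel '[{"delta_pos":[0.3,0.3,0],"yaw":0},{"delta_pos":[0.2,0.2,0],"yaw":0},{"delta_pos":[0.15,0.1,0],"yaw":0},{"delta_pos":[0.1,0,0],"yaw":0},{"delta_pos":[0,0,0],"yaw":0},{"delta_pos":[0,0,0],"yaw":0}]'
python3 -m handwheel '[{"delta_pos":[0.1,0,0],"yaw":0},{"delta_pos":[0.1,0,0],"yaw":0},{"delta_pos":[0.0,0,0],"yaw":0},{"delta_pos":[0,0,0],"yaw":0}]'
```

```text
clock: 8.68
eef_pos: [631.2, 53.9, 18.7]
tool_rot: [3.139, 0.005, 0.049]
force: [-6.3, -3.6, 10.6]
width: 4.6
gripper_force: 62.0
clock: 9.02
eef_pos: [631.2, 53.8, 18.7]
tool_rot: [3.139, 0.009, 0.049]
force: [-10.4, -3.5, 14.3]
width: 4.7
gripper_force: 62.7
```

```bash
python3 -m handwheel '[{"delta_pos":[0.15,0,0],"yaw":0},{"delta_pos":[0.15,0.0,0],"yaw":0},{"delta_pos":[0.0,0,0],"yaw":0},{"delta_pos":[0,0,0],"yaw":0}]'
python3 -m handwheel '[{"delta_pos":[0,0.2,0],"yaw":0},{"delta_pos":[0,0.2,0],"yaw":0},{"delta_pos":[0.0,0,0],"yaw":0},{"delta_pos":[0,0,0],"yaw":0}]'
python3 -m handwheel '[{"delta_pos":[0,0.15,0],"yaw":0},{"delta_pos":[0,0.15,0],"yaw":0},{"delta_pos":[0.0,0,0],"yaw":0},{"delta_pos":[0,0,0],"yaw":0}]'
```

```text
clock: 9.35
eef_pos: [631.3, 53.8, 18.8]
tool_rot: [3.139, 0.015, 0.049]
force: [-15.2, -3.7, 20.2]
width: 4.5
gripper_force: 63.5
clock: 9.68
eef_pos: [634.5, 56.2, 18.7]
tool_rot: [3.137, 0.008, 0.048]
force: [-10.2, -6.2, 14.4]
width: 4.3
gripper_force: 62.5
clock: 10.02
eef_pos: [634.5, 56.3, 18.7]
tool_rot: [3.134, 0.009, 0.046]
force: [-9.5, -10.3, 14.9]
width: 4.3
gripper_force: 62.6
```

```bash
python3 -m handwheel '[{"delta_pos":[0.15,0.15,0],"yaw":0},{"delta_pos":[0.15,0.15,0],"yaw":0},{"delta_pos":[0.0,0,0],"yaw":0},{"delta_pos":[0,0,0],"yaw":0}]'
python3 -m handwheel '[{"delta_pos":[0.2,0.2,0],"yaw":0},{"delta_pos":[0.2,0.2,0],"yaw":0},{"delta_pos":[0.0,0,0],"yaw":0},{"delta_pos":[0,0,0],"yaw":0}]'
```

```text
clock: 10.35
eef_pos: [634.5, 56.3, 18.7]
tool_rot: [3.13, 0.015, 0.045]
force: [-16.7, -14.5, 21.1]
width: 4.7
gripper_force: 63.5
clock: 10.68
eef_pos: [634.4, 56.3, 18.6]
tool_rot: [3.126, 0.024, 0.043]
force: [-24.0, -21.0, 29.1]
width: 4.4
gripper_force: 64.8
```

```bash
python3 -m handwheel '[{"delta_pos":[-0.3,-0.3,0],"yaw":0},{"delta_pos":[-0.3,-0.4,0],"yaw":0},{"delta_pos":[0,0,0],"yaw":0},{"delta_pos":[0,0,0],"yaw":0}]'
python3 -m handwheel '[{"delta_pos":[0,0,0],"yaw":0},{"delta_pos":[0,0,0],"yaw":0},{"delta_pos":[0,0,0],"yaw":0},{"delta_pos":[0,0,0],"yaw":0},{"delta_pos":[0,0,0],"yaw":0}]' -0.06
```

```text
clock: 11.02
eef_pos: [634.6, 56.2, 18.7]
tool_rot: [3.134, 0.011, 0.046]
force: [-11.1, -9.7, 15.8]
width: 4.5
gripper_force: 62.8
clock: 11.43
eef_pos: [639.6, 64.1, 18.1]
tool_rot: [-3.141, -0.0, 0.05]
force: [-1.0, 0.4, 0.0]
width: 40.5
gripper_force: 0.0
```

```bash
python3 -m handwheel '[{"delta_pos":[-0.3,0,2],"yaw":0},{"delta_pos":[-0.3,0,3],"yaw":0},{"delta_pos":[0,0,3.5],"yaw":0},{"delta_pos":[-2,-1,3],"yaw":0},{"delta_pos":[-2.5,-1,3],"yaw":0},{"delta_pos":[-2.5,-1,3],"yaw":0},{"delta_pos":[-2.5,-1,3],"yaw":0},{"delta_pos":[-2.5,0,2],"yaw":0},{"delta_pos":[0,0,0],"yaw":0},{"delta_pos":[0,0,0],"yaw":0}]' -0.06
python3 - <<'E'
from fit import *
p=shot('wrist'); save(p,'w6'); o=fit(p); C=cloud(p)
j=np.array([577.3,54.7,.05]) 
for j in (o['jig'],np.array([577.3,54.7,.05])):
    c,s=np.cos(j[2]),np.sin(j[2]); print('tray in jig',(np.array(o['tray_c'])-j[:2])@np.array([[c,-s],[s,c]]), 'want 56 57', o['tray_yaw']-j[2])
print(tube(p,np.array(o['tray_c'])+[0,29],60),p['T'][:3,3])
E
```

```text
clock: 12.27
eef_pos: [513.7, 23.7, 244.9]
tool_rot: [-3.141, -0.003, 0.05]
force: [0.9, 0.1, -0.1]
width: 39.9
gripper_force: 0.0
gz 7.987
fz 32.974
jig [5.7783e+02 5.4917e+01 4.7000e-02]
jres 2.95
n 4212
tz 37.127
tray_c [630.176 112.368]
tray_size [ 63.388 122.057]
tray_yaw 0.054
tray in jig [54.98789038 54.92668435] want 56 57 0.006919227601876132
tray in jig [55.69165081 54.953167  ] want 56 57 0.003943395614624021
(array([629.8, 139.1,  79.2]), np.float64(84.8), array([630.6, 142.5]), 20.1, 1517) [597.03060157  27.91092119 387.69211123]
```

View pics/w6.png

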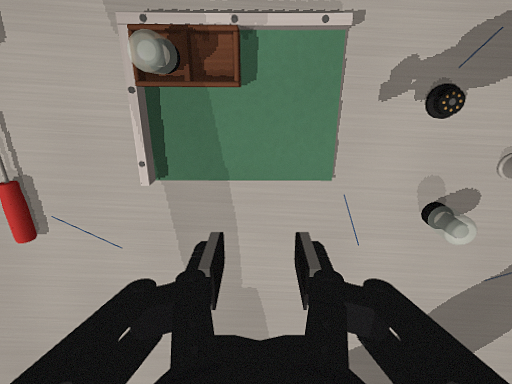

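The tray sits in the corner at (128..240, 25..87) with the loaded tube upright at (152,52). It may be about 2 mm short of the left fence, so I'll firm it up with closed-finger pushes.

```bash
python3 -m handwheel '[{"delta_pos":[2,-0.3,-3],"yaw":0},{"delta_pos":[2,-0.3,-3],"yaw":0},{"delta_pos":[2,-0.2,-3],"yaw":0},{"delta_pos":[2,0,-3],"yaw":0},{"delta_pos":[2,0,-3],"yaw":0},{"delta_pos":[1.9,0,-3],"yaw":0},{"delta_pos":[0,0,-2.5],"yaw":0},{"delta_pos":[0,0,-1.7],"yaw":0},{"delta_pos":[0,0,0],"yaw":0},{"delta_pos":[0,0,0],"yaw":0}]' -1
```

```text
clock: 13.15
eef_pos: [631.4, 15.8, 18.8]
tool_rot: [-3.141, 0.004, 0.05]
force: [0.1, 0.2, 0.2]
width: 0.3
gripper_force: 0.0
```

```bash
python3 -m handwheel '[{"delta_pos":[0,0.6,0],"yaw":0},{"delta_pos":[0,0.6,0],"yaw":0},{"delta_pos":[0,0.4,0],"yaw":0},{"delta_pos":[0,0.3,0],"yaw":0},{"delta_pos":[0,0,0],"yaw":0},{"delta_pos":[0,0,0],"yaw":0}]'
```

```text
clock: 13.65
eef_pos: [632.8, 34.9, 22.0]
tool_rot: [-3.142, -0.001, 0.051]
force: [0.4, 0.2, -0.1]
width: -0.0
gripper_force: 0.0
```

```bash
python3 -m handwheel '[{"delta_pos":[0,0.2,0],"yaw":0},{"delta_pos":[0,0.2,0],"yaw":0},{"delta_pos":[0,0,0],"yaw":0},{"delta_pos":[0,0,0],"yaw":0}]'; python3 -m handwheel '[{"delta_pos":[0,0.2,0],"yaw":0},{"delta_pos":[0,0.2,0],"yaw":0},{"delta_pos":[0,0,0],"yaw":0},{"delta_pos":[0,0,0],"yaw":0}]'
```

```text
clock: 13.98
eef_pos: [632.4, 38.6, 21.3]
tool_rot: [-3.142, -0.0, 0.05]
force: [-0.0, -0.1, 0.0]
width: -0.2
gripper_force: 0.0
clock: 14.32
eef_pos: [632.4, 39.7, 21.3]
tool_rot: [3.139, 0.0, 0.048]
force: [-0.5, -6.0, 1.0]
width: 0.1
gripper_force: 2.8
```

```bash
python3 -m handwheel '[{"delta_pos":[0,0.2,0],"yaw":0},{"delta_pos":[0,0.2,0],"yaw":0},{"delta_pos":[0,0,0],"yaw":0},{"delta_pos":[0,0,0],"yaw":0}]'; python3 -m handwheel '[{"delta_pos":[0,0.2,0],"yaw":0},{"delta_pos":[0,0.2,0],"yaw":0},{"delta_pos":[0,0,0],"yaw":0},{"delta_pos":[0,0,0],"yaw":0}]'
```

```text
clock: 14.65
eef_pos: [632.4, 39.9, 21.3]
tool_rot: [3.134, 0.001, 0.046]
force: [-0.3, -12.6, 1.2]
width: 0.3
gripper_force: 5.7
clock: 14.98
eef_pos: [632.3, 40.0, 21.4]
tool_rot: [3.13, 0.002, 0.044]
force: [-0.3, -17.4, 1.7]
width: -0.1
gripper_force: 8.6
```

```bash
python3 -m handwheel '[{"delta_pos":[0,-1.5,0],"yaw":0},{"delta_pos":[0,-1,0],"yaw":0},{"delta_pos":[-1,0,3],"yaw":0},{"delta_pos":[-3,0,1.5],"yaw":0},{"delta_pos":[-3.2,0,0],"yaw":0},{"delta_pos":[0,3,0],"yaw":0},{"delta_pos":[0,3,0],"yaw":0},{"delta_pos":[0,2.7,-1.5],"yaw":0},{"delta_pos":[0,0,-3],"yaw":0},{"delta_pos":[0,0,0],"yaw":0}]'; python3 -m handwheel '[{"delta_pos":[0.6,0,0],"yaw":0},{"delta_pos":[0.5,0,0],"yaw":0},{"delta_pos":[0.3,0,0],"yaw":0},{"delta_pos":[0,0,0],"yaw":0},{"delta_pos":[0,0,0],"yaw":0}]'
```

```text
clock: 15.82
eef_pos: [557.2, 115.8, 17.6]
tool_rot: [-3.14, 0.006, 0.055]
force: [-1.6, -0.1, -0.2]
width: -0.0
gripper_force: 0.0
clock: 16.23
eef_pos: [575.6, 111.8, 22.4]
tool_rot: [-3.141, -0.002, 0.048]
force: [0.0, 0.2, 0.4]
width: -0.4
gripper_force: 0.0
```

```bash
python3 -m handwheel '[{"delta_pos":[0.3,0,0],"yaw":0},{"delta_pos":[0.3,0,0],"yaw":0},{"delta_pos":[0.2,0,0],"yaw":0},{"delta_pos":[0,0,0],"yaw":0},{"delta_pos":[0,0,0],"yaw":0}]'; python3 -m handwheel '[{"delta_pos":[0.2,0,0],"yaw":0},{"delta_pos":[0.2,0,0],"yaw":0},{"delta_pos":[0,0,0],"yaw":0},{"delta_pos":[0,0,0],"yaw":0}]';  python3 -m handwheel '[{"delta_pos":[0.2,0,0],"yaw":0},{"delta_pos":[0.2,0,0],"yaw":0},{"delta_pos":[0,0,0],"yaw":0},{"delta_pos":[0,0,0],"yaw":0}]'
```

```text
clock: 16.65
eef_pos: [582.6, 112.5, 21.3]
tool_rot: [-3.142, -0.0, 0.05]
force: [-0.9, -0.6, -0.3]
width: 0.4
gripper_force: 0.0
clock: 16.98
eef_pos: [586.6, 112.5, 21.3]
tool_rot: [-3.142, -0.0, 0.05]
force: [0.5, -0.3, 0.1]
width: 0.0
gripper_force: 0.0
clock: 17.32
eef_pos: [587.4, 112.4, 21.0]
tool_rot: [3.141, 0.006, 0.05]
force: [-5.5, 0.5, 4.6]
width: -0.1
gripper_force: 2.9
```

```bash
python3 -m handwheel '[{"delta_pos":[0.2,0,0],"yaw":0},{"delta_pos":[0.2,0,0],"yaw":0},{"delta_pos":[0.2,0,0],"yaw":0},{"delta_pos":[0.2,0,0],"yaw":0},{"delta_pos":[0,0,0],"yaw":0},{"delta_pos":[0,0,0],"yaw":0}]'
```

```text
clock: 17.82
eef_pos: [587.4, 112.2, 20.4]
tool_rot: [3.14, 0.022, 0.051]
force: [-20.2, 0.3, 16.9]
width: -0.1
gripper_force: 10.1
```

Flush against both fences: it took about 20 N without moving, and the contact positions match the geometry. Now the spare tube.

```bash
python3 -m handwheel '[{"delta_pos":[-1.5,0,0],"yaw":0},{"delta_pos":[-1.5,0,0],"yaw":0},{"delta_pos":[0,0,4],"yaw":0.12},{"delta_pos":[0,0,4],"yaw":0.121},{"delta_pos":[0,0,4],"yaw":0.121},{"delta_pos":[-1.27,-3.5,0.5],"yaw":0.121},{"delta_pos":[-1.27,-3.5,0.5],"yaw":0.121},{"delta_pos":[-1.27,-3.5,0],"yaw":0.121},{"delta_pos":[-1.27,-3.5,0],"yaw":0.121},{"delta_pos":[-1.27,-3.5,0],"yaw":0.121}]'; python3 -m handwheel '[{"delta_pos":[-1.27,-3.5,0],"yaw":0.121},{"delta_pos":[-1.27,-3.5,0],"yaw":0.121},{"delta_pos":[-1.27,-3.5,0],"yaw":0.121},{"delta_pos":[-1.27,-3.5,0],"yaw":0.121},{"delta_pos":[-1.27,-3.5,0],"yaw":0.121},{"delta_pos":[0,0,0],"yaw":0},{"delta_pos":[0,0,0],"yaw":0}]' 1
```

```text
clock: 18.65
eef_pos: [504.7, -64.2, 151.8]
tool_rot: [3.14, -0.0, 1.023]
force: [0.4, -0.8, 0.2]
width: -0.0
gripper_force: 0.0
clock: 19.23
eef_pos: [440.0, -241.0, 151.1]
tool_rot: [-3.141, 0.001, 1.614]
force: [0.4, 0.3, -0.2]
width: 83.4
gripper_force: 0.0
```

Run:
```python
from fit import *
p=shot('wrist'); save(p,'w7'); print(pose()[0]['eef_pos'])
print([(np.round(b['rect']),b['score']) for b in models.boxes_of(p,'tube_spare')[:1]])
C=cloud(p); m=(np.hypot(C[...,0]-440.5,C[...,1]+237.5)<30)&(C[...,2]>45)&(C[...,2]<80); Q=C[m]; print(Q.mean(0).round(1),Q.max(0).round(1),Q.min(0).round(1),len(Q))
```

```text
[ 441.26033745 -238.58701886  151.32743505]
[(array([237., 154., 281., 209.]), 0.71)]
[ 440.2 -234.6   65.1] [ 459.4 -218.8   71.6] [ 421.  -258.3   45. ] 1610
```

View pics/w7.png

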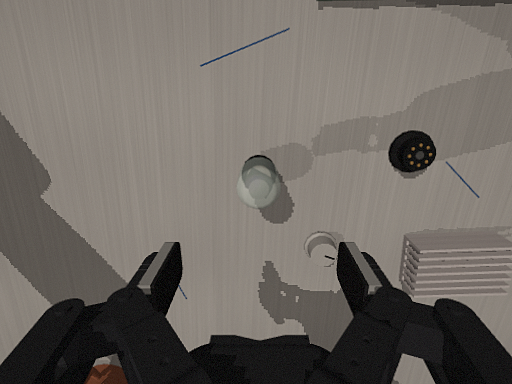

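The tube is at (258,182), centred between the fingers in its column. Its fitted centre (440.2, −238.5) matches the TCP, so I'll descend and grip.

```bash
python3 -m handwheel '[{"delta_pos":[-0.1,0,-3],"yaw":0},{"delta_pos":[0,0,-3],"yaw":0},{"delta_pos":[0,0,-3],"yaw":0},{"delta_pos":[0,0,-2],"yaw":0},{"delta_pos":[0,0,-1.2],"yaw":0},{"delta_pos":[0,0,0],"yaw":0},{"delta_pos":[0,0,0],"yaw":0}]'; python3 -m handwheel '[{"delta_pos":[0,0,0],"yaw":0},{"delta_pos":[0,0,0],"yaw":0},{"delta_pos":[0,0,0],"yaw":0},{"delta_pos":[0,0,0],"yaw":0},{"delta_pos":[0,0,0],"yaw":0},{"delta_pos":[0,0,0],"yaw":0}]' -1
```

```text
clock: 19.92
eef_pos: [441.3, -235.4, 29.2]
tool_rot: [-3.141, -0.001, 1.625]
force: [0.1, -0.0, 0.2]
width: 85.3
gripper_force: 0.0
clock: 20.42
eef_pos: [440.8, -237.9, 30.4]
tool_rot: [3.14, 0.001, 1.621]
force: [-0.9, 0.5, 7.2]
width: 38.1
gripper_force: 60.1
```

```bash
python3 -m handwheel '[{"delta_pos":[0,0,1.5],"yaw":0},{"delta_pos":[0,0,3],"yaw":0},{"delta_pos":[0,0,3.5],"yaw":0},{"delta_pos":[1.2,1.4,3],"yaw":0},{"delta_pos":[2.2,2.5,0],"yaw":0},{"delta_pos":[2.2,2.5,0],"yaw":0},{"delta_pos":[2.2,2.5,0],"yaw":0},{"delta_pos":[2.2,2.5,0],"yaw":0},{"delta_pos":[2.2,2.5,0],"yaw":0},{"delta_pos":[2.2,2.5,0],"yaw":0}]'; python3 -m handwheel '[{"delta_pos":[2.2,2.5,0],"yaw":0},{"delta_pos":[1.8,2.2,0],"yaw":0},{"delta_pos":[0.8,1.2,0],"yaw":0},{"delta_pos":[0,0,0],"yaw":0},{"delta_pos":[0,0,0],"yaw":0},{"delta_pos":[0,0,0],"yaw":0}]'
python3 - <<'E'
from fit import *
p=shot('wrist'); save(p,'w8'); print(pose()[0]['eef_pos'])
o=fit(p)
c,s=np.cos(o['tray_yaw']),np.sin(o['tray_yaw'])
print('cell_right',np.array(o['tray_c'])+np.array([29*s,-29*c]))
print(tube(p,(629,143),60))
E
```

```text
clock: 21.25
eef_pos: [585.1, -72.6, 139.7]
tool_rot: [3.141, 0.0, 1.621]
force: [1.4, -0.2, -1.0]
width: 38.2
gripper_force: 60.4
clock: 21.75
eef_pos: [631.2, -16.8, 139.0]
tool_rot: [-3.14, 0.002, 1.62]
force: [-0.5, -1.3, -0.2]
width: 38.0
gripper_force: 60.4
[631.2426827  -17.14755499 139.09046082]
gz 7.818
fz 32.979
jig [ 5.80518e+02 -4.59100e+00  4.40000e-02]
jres 2.995
n 3142
tz 37.058
tray_c [633.075  91.535]
tray_size [63.325 76.539]
tray_yaw 0.049
cell_right [634.50134397  62.57022476]
(array([631.2, 123.5,  61.8]), np.float64(64.2), array([630.7, 123.8]), 4.7, 20)
```

View pics/w8.png

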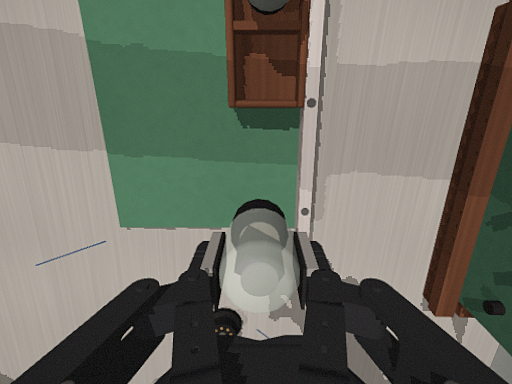

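The tube hangs upright in the grip at (262,255). The tray's empty cell is at (232..303, 30..103), flush along the far fence. The fitted −y face at y≈53.3 gives a cell centre of about (632.2, 85.4).

```bash
python3 -m handwheel '[{"delta_pos":[0.1,2.5,0],"yaw":0},{"delta_pos":[0,3,0],"yaw":0},{"delta_pos":[0,2.8,0],"yaw":0},{"delta_pos":[0,1.3,0],"yaw":0},{"delta_pos":[0,0.65,0],"yaw":0},{"delta_pos":[0,0,0],"yaw":0},{"delta_pos":[0,0,0],"yaw":0},{"delta_pos":[0,0,0],"yaw":0}]'
```

```text
clock: 22.47
eef_pos: [633.6, 84.7, 139.1]
tool_rot: [-3.141, 0.002, 1.619]
force: [-0.3, 0.1, -0.1]
width: 38.2
gripper_force: 60.4
```

```bash
python3 -m handwheel '[{"delta_pos":[-0.1,0.05,-2],"yaw":0},{"delta_pos":[0,0,-2],"yaw":0},{"delta_pos":[0,0,-1.5],"yaw":0},{"delta_pos":[0,0,-0.5],"yaw":0},{"delta_pos":[0,0,0],"yaw":0},{"delta_pos":[0,0,0],"yaw":0}]';python3 -m handwheel '[{"delta_pos":[0,0,-1],"yaw":0},{"delta_pos":[0,0,-1],"yaw":0},{"delta_pos":[0,0,-0.6],"yaw":0},{"delta_pos":[0,0,-0.3],"yaw":0},{"delta_pos":[0,0,0],"yaw":0},{"delta_pos":[0,0,0],"yaw":0}]'
```

```text
clock: 22.97
eef_pos: [632.9, 87.4, 79.6]
tool_rot: [3.141, 0.0, 1.62]
force: [-0.3, 0.1, -0.4]
width: 37.6
gripper_force: 60.4
clock: 23.47
eef_pos: [632.4, 88.6, 50.1]
tool_rot: [-3.141, -0.0, 1.622]
force: [-0.1, -0.7, -1.4]
width: 37.9
gripper_force: 60.4
```

```bash
python3 -m handwheel '[{"delta_pos":[0,-0.25,0],"yaw":0},{"delta_pos":[0,0,-0.2],"yaw":0},{"delta_pos":[0,0,-0.2],"yaw":0},{"delta_pos":[0,0,0],"yaw":0},{"delta_pos":[0,0,0],"yaw":0}]';python3 -m handwheel '[{"delta_pos":[0,0,-0.1],"yaw":0},{"delta_pos":[0,0,-0.1],"yaw":0},{"delta_pos":[0,0,0],"yaw":0},{"delta_pos":[0,0,0],"yaw":0}]'
```

```text
clock: 23.88
eef_pos: [632.4, 85.9, 46.3]
tool_rot: [-3.141, -0.0, 1.622]
force: [0.5, -0.3, -1.0]
width: 38.0
gripper_force: 60.5
clock: 24.22
eef_pos: [632.6, 86.1, 44.6]
tool_rot: [3.141, -0.0, 1.622]
force: [-0.8, -0.7, 1.5]
width: 37.9
gripper_force: 60.6
```

```bash
python3 -m handwheel '[{"delta_pos":[0,0,-0.1],"yaw":0},{"delta_pos":[0,0,-0.1],"yaw":0},{"delta_pos":[0,0,0],"yaw":0},{"delta_pos":[0,0,0],"yaw":0}]'
```

```text
clock: 24.55
eef_pos: [632.6, 86.1, 44.5]
tool_rot: [3.141, 0.001, 1.622]
force: [-3.5, -0.8, 14.8]
width: 37.7
gripper_force: 62.2
```

```bash
python3 -m handwheel '[{"delta_pos":[0,0,0.15],"yaw":0},{"delta_pos":[0,0,0],"yaw":0}]'; python3 -m handwheel '[{"delta_pos":[0,0,0],"yaw":0},{"delta_pos":[0,0,0],"yaw":0},{"delta_pos":[0,0,0],"yaw":0},{"delta_pos":[0,0,0],"yaw":0},{"delta_pos":[0,0,0],"yaw":0}]' 0.4; python3 -m handwheel '[{"delta_pos":[0,0,0.5],"yaw":0},{"delta_pos":[0,0,1.5],"yaw":0},{"delta_pos":[0,0,3],"yaw":0},{"delta_pos":[0,0,4],"yaw":0},{"delta_pos":[-1,-3,2.5],"yaw":0},{"delta_pos":[-1,-3.5,2],"yaw":0},{"delta_pos":[-1,-3.5,2],"yaw":0},{"delta_pos":[-1,-3.5,1.5],"yaw":0},{"delta_pos":[0,0,0],"yaw":0},{"delta_pos":[0,0,0],"yaw":0}]'
python3 - <<'E'
from fit import *
for n in ['wrist','scene','top']:
    p=shot(n); print(n); o=fit(p); j=o['jig']
    if n=='wrist': print(p['T'][:3,3]); save(p,'w9')
    c,s=np.cos(.05),np.sin(.05); print('tray in jig',((np.array(o['tray_c'])-[577.4,54.8])@np.array([[c,-s],[s,c]])).round(1))
    for q in [(629,143),(632,86)]:
        try: print(tube(p,q,62))
        except Exception as e: print('x')
    for b in models.boxes_of(p,'tube_spare')[:3]: print(np.round(b['rect']),round(b['score'],2))
E
```

```text
clock: 24.72
eef_pos: [632.8, 86.1, 44.5]
tool_rot: [3.141, -0.0, 1.622]
force: [-1.7, -0.5, 7.4]
width: 37.9
gripper_force: 61.4
clock: 25.13
eef_pos: [632.3, 85.9, 43.5]
tool_rot: [-3.141, -0.0, 1.622]
force: [0.7, -0.5, 0.9]
width: 59.5
gripper_force: 0.0
clock: 25.97
eef_pos: [592.5, -52.5, 215.1]
tool_rot: [3.14, 0.002, 1.616]
force: [0.1, 0.6, -0.6]
width: 60.1
gripper_force: 0.0
wrist
gz 7.923
fz 33.028
jig [549.281  26.118  -1.529]
jres 2.916
n 1876
tz 37.006
tray_c [633.59   84.312]
tray_size [63.649 62.281]
tray_yaw -1.527
[588.81019934  31.29873142 357.49596487]
tray in jig [57.6 26.7]
x
(array([631.8,  83.7,  79.8]), np.float64(84.7), array([633.6,  85.3]), 20.0, 1825)
[287.   3. 333.  59.] 0.68
scene
gz 9.089
fz 33.26
jig [5.77339e+02 5.52200e+01 5.00000e-02]
jres 2.825
n 607
tz 35.636
tray_c [635.622 110.49 ]
tray_size [ 63.435 124.099]
tray_yaw 0.065
tray in jig [60.9 52.7]
(array([633.8, 137.2,  77.7]), np.float64(85.7), array([631.6, 141. ]), 19.5, 221)
(array([636.8,  79.6,  77.8]), np.float64(85.5), array([634.1,  84.4]), 19.6, 237)
[291. 184. 311. 207.] 0.77
top
gz 7.534
fz 32.009
jig [538.492 271.248  -1.529]
jres 2.847
n 473
tz 32.913
tray_c [625.508 111.455]
tray_size [ 64.695 121.07 ]
tray_yaw 0.046
tray in jig [50.9 54.2]
(array([627.1, 141.7,  78.1]), np.float64(84.8), array([629.4, 143. ]), 20.1, 154)
(array([629.8,  84. ,  78. ]), np.float64(84.4), array([632.3,  85.1]), 19.8, 153)
[223. 158. 234. 172.] 0.75fit.py:30: RuntimeWarning: Mean of empty slice.
  Q=C[m]; cc,r=cv2.minEnclosingCircle(Q[:,:2].astype(np.float32)); return np.round(Q.mean(0),1),np.round(np.percentile(Q[:,2],98),1),np.round(cc,1),round(r,1),len(Q)
  ret = um.true_divide(
```

```bash
python3 -m handwheel '[{"delta_pos":[0,2,1],"yaw":0},{"delta_pos":[0,3,1],"yaw":0},{"delta_pos":[0,2,1],"yaw":0},{"delta_pos":[0,0.5,1],"yaw":0},{"delta_pos":[0,0,0],"yaw":0},{"delta_pos":[0,0,0],"yaw":0},{"delta_pos":[0,0,0],"yaw":0}]'
python3 - <<'E' 2>/dev/null
from fit import *
p=shot('wrist'); o=fit(p); print(p['T'][:3,3]); C=cloud(p)
a=o['jig'][2]; c,s=np.cos(a),np.sin(a)
hsv=cv2.cvtColor(p['color'],cv2.COLOR_RGB2HSV)
# rays at z=38 for rim, jig frame; and green visible between tray and fences
L=((C[...,:2]-o['jig'][:2])@np.array([[c,-s],[s,c]]))
gm=(hsv[...,0]>50)&(hsv[...,0]<95)&(hsv[...,1]>80)
print('green strip far',(gm&(L[...,0]>78)&(L[...,1]>0)&(L[...,1]<115)).sum(),'left',(gm&(L[...,1]>108)&(L[...,0]>28)&(L[...,0]<86)).sum())
print('tray in jig',((np.array(o['tray_c'])-o['jig'][:2])@np.array([[c,-s],[s,c]])).round(1), o['tray_yaw']-a)
m=(C[...,2]>34)&(C[...,2]<41)&(hsv[...,1]>70)&((hsv[...,0]<18)|(hsv[...,0]>172))
W=onz(p,np.argwhere(m)[:,::-1],38)[:,:2]; q=(W-o['jig'][:2])@np.array([[c,-s],[s,c]])
q=q[(q[:,0]>10)&(q[:,0]<100)&(q[:,1]>-20)&(q[:,1]<130)]
print('rim far x by y',[np.percentile(q[(q[:,1]>y)&(q[:,1]<y+15),0],[1,99]).round(1).tolist() for y in (0,25,50,75,95)])
print('rim left y by x',[np.percentile(q[(q[:,0]>x)&(q[:,0]<x+12),1],[1,99]).round(1).tolist() for x in (28,45,60,72)])
for t in [(629,143),(632,86)]: print(tube(p,t,62))
E
```

```text
clock: 26.85
eef_pos: [592.2, 24.1, 253.0]
tool_rot: [-3.14, 0.002, 1.62]
force: [-0.2, -0.5, -0.0]
width: 59.6
gripper_force: 0.0
gz 7.941
fz 32.94
jig [5.78076e+02 5.48140e+01 4.60000e-02]
jres 3.033
n 3848
tz 37.373
tray_c [632.549 113.264]
tray_size [ 63.395 120.647]
tray_yaw 0.051
[588.57248965 107.90544069 395.34616176]
green strip far 1 left 0
tray in jig [57.1 55.9] 0.004687604628410613
rim far x by y [[24.5, 87.0], [25.2, 87.3], [24.8, 87.2], [24.4, 87.3], [24.2, 87.2]]
rim left y by x [[-3.2, 117.0], [-3.2, 117.1], [-2.6, 117.1], [-1.8, 117.1]]
(array([629.5, 142.3,  80.1]), np.float64(84.8), array([630.7, 142.8]), 19.7, 1244)
(array([632.6,  86.4,  80.1]), np.float64(84.9), array([633.6,  85.3]), 20.3, 1072)
```

```bash
python3 -c "from cell import ctrl; print(ctrl.finish_job())"
```

```text
the job is handed in; nothing more can be done
None
```

The tray sits flush in the corner of both fences within measuring error (under 1 mm), the spare tube was lowered upright into the right cell, the loaded tube is still standing, and the job was handed in at about 27 s; I did not re-measure the bystanders at the end.

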